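# Stow a tall spares carton in the parts drawer

### The arm

A 6-joint arm with a two-finger parallel gripper is mounted at the origin on the work surface. World frame = base frame: x ahead of the robot, y to its left, z up, the work surface at z = 0. Lengths are in mm, angles in degrees, forces in N, time in s.
With the tool pointing down it reaches from about 300 to 850 mm from the base axis. Payload 4.2 kg.
Tool frame: the origin (TCP) lies at the very end of the fingers, on their centre line; the grasp point (between the pads) lies 19 mm behind it; z points along the fingers, y is the line along which they close (so a half turn about z gives the same grasp; the last joint's range is limited). The gripper opens to 91 mm and grips with 3 to 60 N. Pads are 32 mm wide; open, the fingers measure 118 mm over their backs; the gripper's body (76 mm by 178 mm) begins 60 mm behind the grasp point.
Start: joints at [65.432, 18.312, 89.639, -0, 72.044, -1.146], TCP at [228.571, 527.635, 213.976] pointing down, gripper open.
Joint ranges: [-177.97, 177.97], [-48.28, 115.42], [12.27, 149.76], [-77.06, 257.06], [2.81, 150.46], [-146.56, 146.56]. Speed limits (degrees/s): [147.25, 147.25, 180, 180, 180, 180].

### API

Orientations are given as [roll, pitch, yaw] about the fixed x, y, z axes, in that order (R = Rz(yaw) Ry(pitch) Rx(roll)).
In Python, from workcell import env, eyes gives the robot as it stands.
- The arm moves only by the tool send_rows, never from a script. Its argument "targets" is text: rows parted by semicolons, each of 7 numbers parted by spaces: the shift along the tool's x, y, z in m, then the turn, a rotation vector about the tool's x, y, z in degrees, then the opening in per cent of the stroke, from 0 (shut) to 100 (fully open). A call has 1 to 12 rows; each row is the pose to reach, as a shift and turn from the pose commanded when the call began, along the tool's axes at that moment; what a row does not reach only later rows make up. A row lasts 1/12 s, in which the tool goes at most 41.7 mm and 7.16 degrees, less where a joint would pass 70% of its speed; a pose out of reach is approached as far as the arm can. A call with a gripper value outside its range is refused whole. The fingers move at their own pace and stop on an object; "grip_force" is the grip in N (left out, the last holds). Time passes only in rows, so rows that repeat a pose let the fingers close. It gives the time, the measured TCP pose, the force, the opening and the grip force at its end, in the units of the state.
- env.state(): the state, without advancing time (a new reading comes with each control period).
- eyes.grab_frame(name): name is "scene" or "side" or "wrist"; returns a dict with "image" (480x640x3 uint8, blue, green, red), "fovy" (degrees; the focal length in pixels is half the picture's height over the tangent of half this angle, whatever the lens; pixels are square), "cx", "cy" (the principal point, pixels), "eye" and "attitude" of the camera in the world. Camera axes: x right, y up, looking along -z (the intrinsics and any distortion apply to the point x, -y, -z); pixel columns grow to the right and rows downward; lengths in mm; the calibration is good to about 2 mm. A picture is of the moment at which its call begins. There is no depth.
- env.job_done(): hands the job in; it is judged then, once.
The state is a dict: "time_s": time; "qpos": joint angles; "qvel": joint speeds; "effort": joint torques, N m; "ee_pos": TCP position; "ee_rot": TCP orientation; "force": force on the tool from outside, world axes, zero at the start; "torque": the same for the moment, N m; "gripper_width": finger opening in mm; "gripper_force": force on a finger pad.
Only numpy, scipy, OpenCV 4.12 (cv2) and the standard library are available. Lean on these libraries where they do the work, as an engineer would, in place of code of your own. Each camera call takes 0.05 s, during which the arm holds its last target. There are 200 camera calls.

### The job

Pull the tall narrow carton up out of the rack, lay it down flat on the rubber mat and let go of it, then take it again across its middle and lay it flat in the empty front bay of the open drawer, let go, and slide the drawer fully shut. Do not drop or throw the carton, and leave the two other cartons and the tin where they stand.

Things in the scene. Friction and masses are not known exactly. Their poses are not given: they have to be found in the camera images.
- carton_centre (a point): Centre of the tall narrow carton: brown cardboard, 44 x 44 mm square section, 150 mm long, rigid, 0.15 to 0.4 kg. Its z axis runs along its length (upright at the start), x and y square to its sides. It starts standing in one of the rack's three pockets, base 4 mm above the bench, 4 to 10 mm free on each side; its upper 85 mm stand clear. It is the tallest of the three cartons.
- rack: Fixed black steel rack on the bench, 64 mm (x) by 194 mm (y), with three pockets in a row along its own y at y = -63, 0 and +63 mm, each 58 mm (y) by 56 mm (x), one carton standing in each. Partition walls 60 mm high, front (-x) wall 45 mm, rear wall 66 mm. Origin at the centre of its underside on the bench.
- short_carton: Bystander: short brown carton 44 x 44 x 80 mm tall, standing in another pocket of the rack. Origin at the centre of its underside. Leave it there.
- broad_carton: Bystander: brown carton 34 mm (x) by 54 mm (y) by 95 mm tall, standing in another pocket of the rack. Origin at the centre of its underside. Leave it there.
- tin: Bystander: plain steel tin, 60 mm across, 85 mm high, standing on the bench beyond the mat. Origin at the centre of its underside. Leave it there.
- mat_top (a point): Centre of the upper face of the flat black rubber mat, fixed on the bench, 240 mm (its x) by 180 mm (its y), 3 mm thick.
- bay (a point): Centre of the floor of the drawer's empty front bay (moves with the drawer), 85 mm above the bench. x points into the cabinet, z up. The bay is 104 mm along x and 170 mm along y, so the carton fits lying crosswise, along y, with finger room on both long sides. Side walls and rear divider rise 48 mm above the floor, the front 58 mm. Behind the divider is other stock.
- face (a point): Middle of the upper edge of the drawer's front, on its outer surface (moves with the drawer), 143 mm above the bench; x points into the cabinet. The front is 188 mm wide, 68 high, 12 thick, flat, and may be pushed anywhere. A steel ledge pull 60 mm wide sticks out 14 mm, 50 mm below this edge. The bay's centre lies 64 mm inward of it.
- drawer (a joint): Opening of the top drawer in m: 0 is fully shut (hard stop), grows as it comes out towards the robot; starts at 0.18 to 0.195. It slides with 3 to 5 N and stays where left. Grey steel cabinet, top 151 mm above the bench; things up to 60 mm above the bay floor pass in. At its right (-y) stands a closed column of equal height.

How it is judged (in metres and radians):
On the way, in this order (a step that is already met when the one before it is completed fails the run):
1. the tall carton lies flat on the rubber mat, let go and at rest (angle between carton_centre's own z axis and vertical between 1.45 and 1.69 rad and x of carton_centre in the frame of mat_top between -0.12 and 0.12 m and y of carton_centre in the frame of mat_top between -0.09 and 0.09 m and z of carton_centre in the frame of mat_top below 0.03 m and linear speed of carton below 0.02 m/s and contact force between the fingers and carton below 0.05 N), for 0.2 s.
2. the carton lies flat in the front bay of the drawer, let go, while the drawer is still open (angle between carton_centre's own z axis and vertical between 1.45 and 1.69 rad and x of carton_centre in the frame of bay between -0.045 and 0.045 m and y of carton_centre in the frame of bay between -0.025 and 0.025 m and z of carton_centre in the frame of bay between 0.012 and 0.034 m and linear speed of carton below 0.02 m/s and contact force between the fingers and carton below 0.05 N and value of joint drawer above 0.1 m), for 0.1 s.
At the end, for the whole second after the job is handed in: The drawer is shut to within 6 mm, the tall carton lies flat (within 7 degrees) on the floor of its front bay, released and at rest, and the other two cartons and the tin are within 30 mm of where they stood (value of joint drawer below 0.006 m and angle between carton_centre's own z axis and vertical between 1.45 and 1.69 rad and x of carton_centre in the frame of bay between -0.045 and 0.045 m and y of carton_centre in the frame of bay between -0.025 and 0.025 m and z of carton_centre in the frame of bay between 0.012 and 0.034 m and linear speed of carton below 0.02 m/s and contact force between the fingers and carton below 0.05 N and distance of each of short_carton, broad_carton, tin from where it was at the start of the episode below 0.03 m); the robot touches nothing.
It fails at once if the carton is dropped or thrown (faster than 1.2 m/s out of the fingers; a carton toppling over from standing stays below this) (linear speed of carton above 1.2 m/s and contact force between the fingers and carton below 0.05 N).
It fails at once if another carton or the tin is moved by more than 50 mm (distance of any of short_carton, broad_carton, tin from where it was at the start of the episode above 0.05 m).
It also fails if it takes over 66 s, if anything falls off the work surface, if the arm or the gripper's body presses on something with over 40 N, if the wrist force passes 120 N, or if a joint passes its speed limit or range.

## Working session

There is one attempt and no reset: what is moved stays moved. The work goes in short steps, Python scripts to look and compute and a tool call to move; the robot and the scene stay as the last step left them, time stands still between calls to the robot, and variables do not carry over. Pictures are saved under pics/ and viewed, at most 10 in all, crops included, and the job is handed in when it is done.

Besides the shell and the picture viewer there is one more tool, called as name(argument=value, ...), one argument or row to a line, values as JSON. send_rows: Moves the arm, as the interface text tells. Its arguments: {"type":"object","properties":{"targets":{"type":"string"},"grip_force":{"type":"number"}},"required":["targets"]}

```bash
mkdir -p pics; ls; python3 - <<'E'
from workcell import env, eyes
import cv2
s=env.state(); print({k:s[k] for k in("time_s","ee_pos","ee_rot","gripper_width")})
for n in("scene","side","wrist"):
    f=eyes.grab_frame(n); cv2.imwrite(f"pics/{n}0.png",f["image"]); print(n,{k:v for k,v in f.items() if k!="image"})
E
```

```text
pics
{'time_s': 0.0, 'ee_pos': array([228.36039236, 527.1535234 , 213.11735742]), 'ee_rot': array([-1.79898953e+02, -2.08537091e-03,  1.56576385e+02]), 'gripper_width': 91.09541894536557}
scene {'fovy': 54.98102231272526, 'cx': 331.59422824868074, 'cy': 233.43377720585138, 'eye': array([1060.69119223,  737.55960849,  667.04633243]), 'attitude': array([ 56.13791936,   1.18027413, 143.8325613 ])}
side {'fovy': 50.9539954403615, 'cx': 322.96141117699244, 'cy': 240.10532791123643, 'eye': array([ 143.98966839, -346.35758028,  713.10844385]), 'attitude': array([ 46.81741251,  -0.67815272, -45.84983888])}
wrist {'fovy': 63.58988694430326, 'cx': 324.5242958665361, 'cy': 238.89259067867485, 'eye': array([163.98893662, 556.32251466, 383.44200632]), 'attitude': array([-14.39473114,   0.14637592,  66.60393062])}
```

View pics/scene0.png

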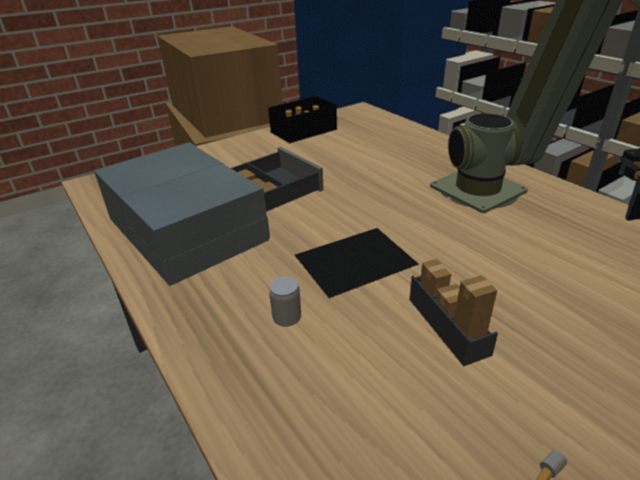

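View pics/side0.png

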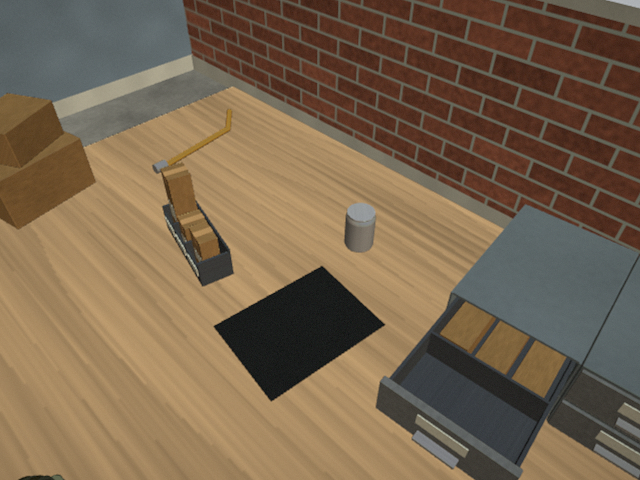

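View pics/wrist0.png

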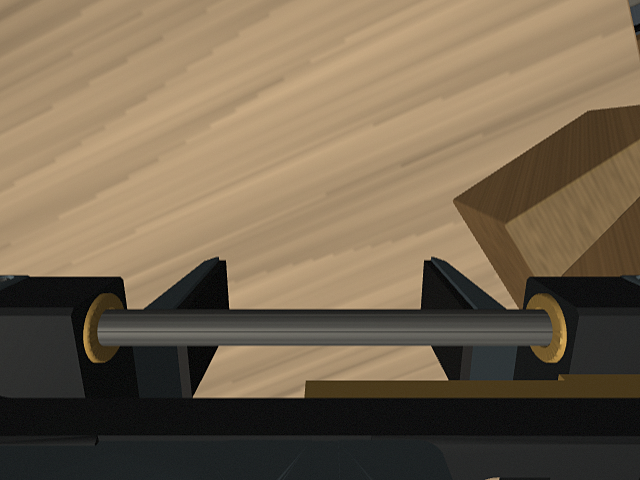

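```bash
cat > h.py <<'E'
import numpy as np, cv2
from scipy.spatial.transform import Rotation as Ro
from scipy.optimize import least_squares
rpy=lambda a: Ro.from_euler('xyz',a,degrees=True).as_matrix()
C={"scene":(54.98102,331.594,233.434,[1060.691,737.560,667.046],[56.13792,1.18027,143.83256]),
"side":(50.953995,322.961,240.105,[143.990,-346.358,713.108],[46.81741,-0.67815,-45.84984])}
def cam(c):
    return c if not isinstance(c,str) else C[c]
def ray(c,p):
    fv,cx,cy,e,a=cam(c); f=240/np.tan(np.radians(fv/2))
    d=rpy(a)@[(p[0]-cx)/f,-(p[1]-cy)/f,-1]; return np.array(e),d/np.linalg.norm(d)
def onz(c,p,z):
    e,d=ray(c,p); return e+d*(z-e[2])/d[2]
def proj(c,P):
    fv,cx,cy,e,a=cam(c); f=240/np.tan(np.radians(fv/2))
    q=(np.atleast_2d(P)-e)@rpy(a); return np.c_[cx-f*q[:,0]/q[:,2],cy+f*q[:,1]/q[:,2]]
def fr(f): return (f["fovy"],f["cx"],f["cy"],f["eye"],f["attitude"])
E
python3 - <<'E'
import cv2,numpy as np
a=cv2.imread("pics/scene0.png")[240:390,405:505];b=cv2.imread("pics/side0.png")[155:305,150:250]
r=lambda m,k:cv2.resize(m,None,fx=k,fy=k,interpolation=cv2.INTER_CUBIC)
cv2.imwrite("pics/c1.png",np.hstack([r(a,4),r(b,4)]))
cv2.imwrite("pics/c2.png",cv2.convertScaleAbs(r(cv2.imread("pics/side0.png")[280:480,370:636],3),alpha=1.7))
from h import *
for p in [(322,267),(384,324),(272,399),(215,326)]: print(onz("side",p,3))
for p in [(377,229),(418,263),(331,296),(296,257)]: print(onz("scene",p,3))
E
```

```text
[636.49926076 122.65016687   3.        ]
[614.10007075 -50.83182664   3.        ]
[380.85425903 -18.75063311   3.        ]
[403.85595124 155.72764118   3.        ]
[381.69163841 -13.42381482   3.        ]
[401.11083578 155.40943892   3.        ]
[631.06726746 124.50631021   3.        ]
[615.34854751 -40.09750995   3.        ]
```

View pics/c1.png

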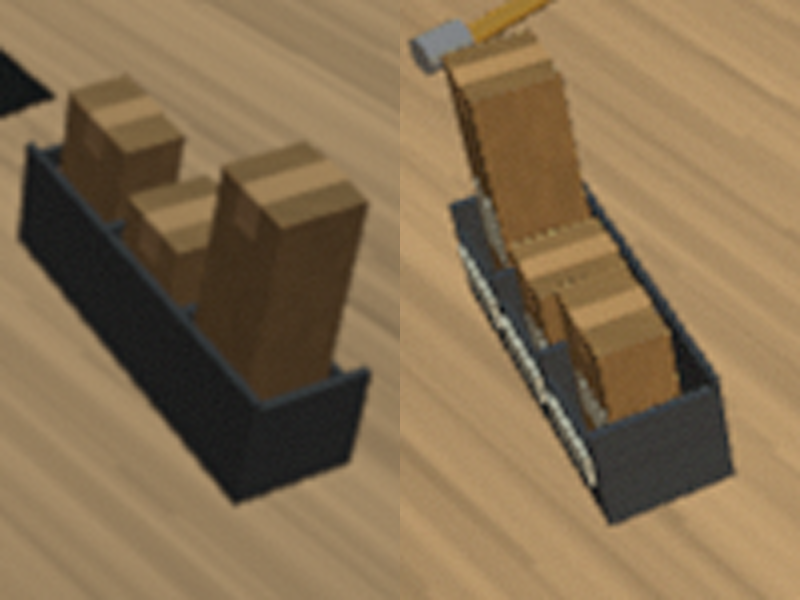

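View pics/c2.png

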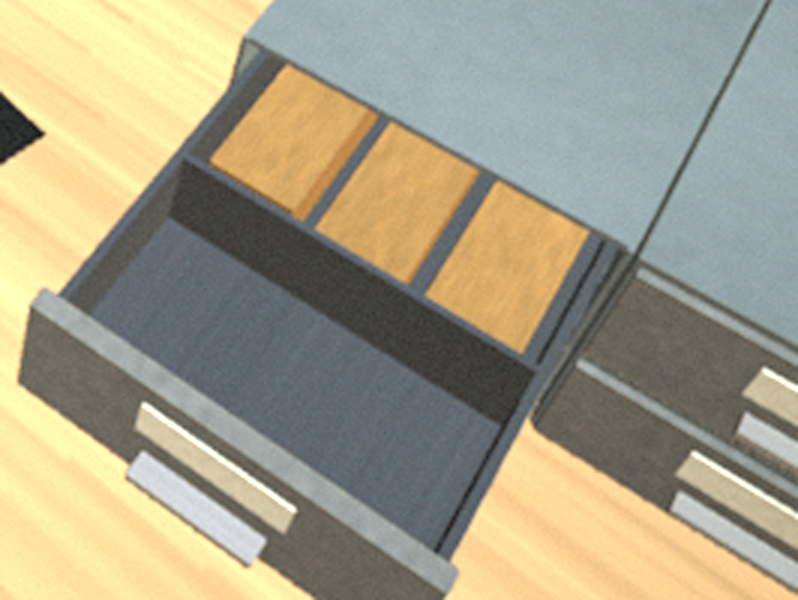

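```bash
python3 - <<'E'
from h import *
np.set_printoptions(precision=1,suppress=True)
S=[(460.5,283),(481.25,275.5),(497,291.25),(475.75,297)];T=[(161.5,172),(182.5,163.75),(190.75,175.5),(170,182)]
for c,L in(("scene",S),("side",T)):
    P=np.array([onz(c,p,154) for p in L]); print(c,P.mean(0),[np.r_[P[i]-P[i-1]] for i in range(4)])
print("rack bottom",*[onz("scene",p,0) for p in[(410.5,299.5),(464,365.5),(493,355)]],*[onz("side",p,0) for p in[(203,285.5),(233.25,273)]])
print("rack top66",*[onz("scene",p,66) for p in[(413,277),(470.5,342)]])
# drawer: side crop /3 + (370,280)
D=lambda x,y:(x/3+370,y/3+280)
for p,z in[((42,293),143),((457,578),143),((190,158),133),((537,368),133),((165,222),85),((503,424),85),((248,40),151),((637,248),151)]: print("drw",p,onz("side",D(*p),z))
print("ang",[np.degrees(np.arctan2(*(onz("side",D(*b),z)-onz("side",D(*a),z))[:2])) for a,b,z in[((42,293),(457,578),143),((190,158),(537,368),133),((248,40),(637,248),151)]])
print("tin",onz("side",(361,212),85),onz("scene",(285,285),85))
E
```

```text
scene [517.  396.2 154. ] [array([ -7.8, -38.8,   0. ]), array([-44. ,   8.4,   0. ]), array([12.6, 42.5,  0. ]), array([ 39.1, -12.1,   0. ])]
side [513.4 387.2 154. ] [array([ 6.4, 38. ,  0. ]), array([43.4, -5. ,  0. ]), array([-11.1, -42.9,   0. ]), array([-38.7,  10. ,   0. ])]
rack bottom [501.4 233.8   0. ] [548.9 419.5   0. ] [487.5 435.4   0. ] [446.4 249.9   0. ] [506.5 235.    0. ]
rack top66 [505.  237.8  66. ] [551.1 423.9  66. ]
drw (42, 293) [ 454.8 -163.2  143. ]
drw (457, 578) [ 469.7 -349.1  143. ]
drw (190, 158) [ 565.3 -164.2  133. ]
drw (537, 368) [ 578.5 -331.   133. ]
drw (165, 222) [ 559.6 -162.7   85. ]
drw (503, 424) [ 578.4 -331.3   85. ]
drw (248, 40) [ 631.  -148.9  151. ]
drw (637, 248) [ 649.5 -336.4  151. ]
ang [np.float64(175.40596401027366), np.float64(175.44739800612416), np.float64(174.35034568409893)]
tin [738.7 117.7  85. ] [736.4 119.8  85. ]
```

```bash
cat >> h.py <<'E'
def goal(u_az,t,G):
    """tool pose: closing axis = u_az+90 deg, tool z tilted t deg from down towards u; G grasp point"""
    u=np.r_[np.cos(np.radians(u_az)),np.sin(np.radians(u_az)),0]; y=np.r_[-u[1],u[0],0]; t=np.radians(t)
    z=np.sin(t)*u-np.cos(t)*np.r_[0,0,1]; return np.asarray(G)+19*z, np.c_[np.cross(y,z),y,z]
def delta(s,g):
    p,R=np.array(s[0]),s[1]; d=R.T@(g[0]-p)/1e3; w=Ro.from_matrix(R.T@g[1]).as_rotvec(degrees=True); return np.r_[d.round(4),w.round(2)]
def cur(s): return s["ee_pos"],rpy(s["ee_rot"])
E
python3 - <<'E'
from h import *
from workcell import env
np.set_printoptions(precision=4,suppress=True)
g=goal(-12,-40,(515,393,122)); pre=(g[0]-110*g[1][:,2],g[1]); print(pre,delta(cur(env.state()),pre))
E
```

```text
(array([572.2154, 380.8385, 191.71  ]), array([[-0.7493,  0.2079, -0.6287],
       [ 0.1593,  0.9781,  0.1336],
       [ 0.6428,  0.    , -0.766 ]])) [ -0.3737   0.0023   0.0216   3.91    39.86   -10.98  ]
```

send_rows(
  targets="-0.04 0 -0.05 0 6 -2 100;-0.08 0 -0.06 1 13 -4 100;-0.12 0 -0.06 2 20 -6 100;-0.16 0 -0.06 3 26 -8 100;-0.20 0 -0.06 3 33 -10 100;-0.24 0 -0.06 3.9 39.9 -11 100;-0.28 0.001 -0.06 3.9 39.9 -11 100;-0.32 0.002 -0.05 3.9 39.9 -11 100;-0.36 0.002 -0.02 3.9 39.9 -11 100;-0.374 0.002 0.02 3.9 39.9 -11 100;-0.374 0.002 0.022 3.9 39.9 -11 100;-0.374 0.002 0.022 3.9 39.9 -11 100",
  grip_force=50,
)

```text
time_s: 1.15
ee_pos: [572.5, 379.2, 186.2]
ee_rot: [-179.6, -40.5, 167.6]
force: [-0.0, 1.2, -0.2]
gripper_width: 91.3
gripper_force: 0.0
```

```bash
python3 - <<'E'
from workcell import env, eyes
from h import *
np.set_printoptions(precision=2,suppress=True)
s=env.state(); print(s["qpos"],s["force"])
f=eyes.grab_frame("wrist"); cv2.imwrite("pics/w1.png",f["image"]); print(fr(f))
# predicted corners of carton top
u=np.r_[np.cos(np.radians(-12)),np.sin(np.radians(-12)),0]; v=np.r_[-u[1],u[0],0]
print(proj(fr(f),[np.r_[515,393,154]+a*22*u+b*22*v for a,b in((1,1),(1,-1),(-1,-1),(-1,1))]))
E
```

```text
[ 22.29  48.85  49.89  23.59 114.57 -52.04] [-0.05  1.22 -0.24]
(63.58988694430326, 324.5242958665361, 238.89259067867485, array([628.68, 368.96, 360.88]), array([26.09,  0.32, 77.9 ]))
[[363.52 249.64]
 [288.55 249.94]
 [291.25 187.05]
 [360.33 186.73]]
```

View pics/w1.png

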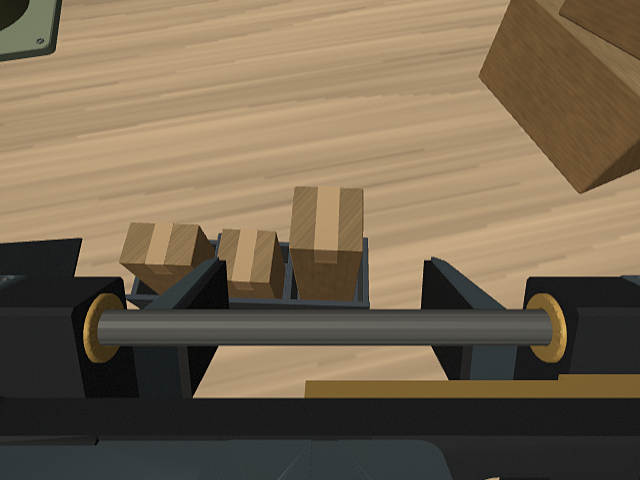

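```bash
python3 - <<'E'
from h import *
from workcell import env
np.set_printoptions(precision=4,suppress=True)
s=env.state();print(s["ee_pos"],s["ee_rot"]); print(delta(cur(s),goal(-12,-40,(515,393,122))))
E
```

```text
[571.6496 380.5758 189.7949] [-179.9061  -40.3453  167.927 ]
[ 0.0002  0.0005  0.1082 -0.05   -0.35   -0.06  ]
```

send_rows(
  targets="0 0 0.03 0 0 0 100;0 0 0.06 0 0 0 100;0 0.0005 0.09 0 0 0 100;0 0.0005 0.108 0 0 0 100;0 0.0005 0.108 0 0 0 100;0 0.0005 0.108 0 0 0 0;0 0.0005 0.108 0 0 0 0;0 0.0005 0.108 0 0 0 0;0 0.0005 0.108 0 0 0 0;0 0.0005 0.108 0 0 0 0;0 0.0005 0.108 0 0 0 0;0 0.0005 0.108 0 0 0 0",
  grip_force=50,
)

```text
time_s: 2.2
ee_pos: [505.1, 395.7, 109.4]
ee_rot: [179.9, -40.0, 168.1]
force: [-0.7, -0.4, -0.8]
gripper_width: 47.2
gripper_force: 0.0
```

send_rows(
  targets="0.006 0 -0.008 0 0 0 0;0.016 0 -0.019 0 0 0 0;0.029 0 -0.034 0 0 0 0;0.042 0 -0.05 0 0 0 0;0.055 0 -0.065 0 0 0 0;0.068 0 -0.081 0 0 0 0;0.077 0 -0.092 0 0 0 0;0.077 0 -0.092 0 0 0 0",
  grip_force=50,
)

```text
time_s: 2.87
ee_pos: [505.8, 396.1, 234.0]
ee_rot: [179.5, -39.7, 168.4]
force: [0.3, -0.2, -2.5]
gripper_width: 43.6
gripper_force: 50.0
```

```bash
python3 - <<'E'
from h import *
from workcell import env
np.set_printoptions(precision=4,suppress=True)
s=env.state();print(s["ee_pos"],s["ee_rot"]); a=cur(s)
for k in range(1,14):
    f=k/13; G=np.array([516,393,248])*(1-f)+np.array([482,59,180])*f
    print(k,delta(a,goal(-12,-40+90*f,G)))
E
```

```text
[505.7752 396.1345 234.0331] [179.4645 -39.6846 168.3785]
1 [-0.0068 -0.0267  0.0034  0.31   -6.61    0.27  ]
2 [ -0.0144  -0.0524   0.0051   0.33   -13.53     0.26  ]
3 [ -0.022   -0.0781   0.0066   0.34   -20.46     0.24  ]
4 [ -0.0294  -0.1038   0.0078   0.36   -27.38     0.22  ]
5 [ -0.0367  -0.1295   0.0087   0.37   -34.3      0.19  ]
6 [ -0.0439  -0.1553   0.0094   0.39   -41.22     0.17  ]
7 [ -0.0509  -0.181    0.0099   0.4    -48.15     0.15  ]
8 [ -0.0577  -0.2067   0.0103   0.41   -55.07     0.13  ]
9 [ -0.0642  -0.2324   0.0104   0.42   -61.99     0.1   ]
10 [ -0.0705  -0.2581   0.0104   0.43   -68.92     0.08  ]
11 [ -0.0766  -0.2838   0.0104   0.44   -75.84     0.05  ]
12 [ -0.0823  -0.3095   0.0102   0.45   -82.76     0.03  ]
13 [ -0.0878  -0.3352   0.0101   0.46   -89.69    -0.    ]
```

send_rows(
  targets="-0.004 -0.013 0.002 0 -3 0 0;-0.011 -0.039 0.004 0 -10 0 0;-0.018 -0.065 0.006 0 -17 0 0;-0.026 -0.091 0.007 0 -24 0 0;-0.033 -0.117 0.008 0 -31 0 0;-0.04 -0.142 0.009 0 -38 0 0;-0.047 -0.168 0.01 0 -45 0 0;-0.054 -0.194 0.01 0 -52 0 0;-0.061 -0.22 0.01 0 -58.5 0 0;-0.067 -0.245 0.01 0 -65 0 0;-0.073 -0.271 0.01 0 -72 0 0;-0.08 -0.296 0.01 0 -79 0 0",
)

```text
time_s: 3.87
ee_pos: [496.2, 103.1, 171.6]
ee_rot: [-179.5, 34.8, 167.6]
force: [1.1, -2.0, -1.5]
gripper_width: 43.8
gripper_force: 50.0
```

```bash
python3 - <<'E'
from h import *
from workcell import env
np.set_printoptions(precision=4,suppress=True)
s=env.state();print(s["qpos"],s["ee_pos"],s["ee_rot"],s["gripper_width"]); a=cur(s)
for z in(180,90,29): print(delta(a,goal(-12,50,(482,59,z))))
E
```

```text
[ 23.4717   3.4853 125.8554 -44.7347  29.0093 -18.3496] [496.2223 103.1063 171.6459] [-179.5031   34.8291  167.6451] 43.7583194047596
[ -0.0061  -0.046    0.0093  -0.73   -15.17    -0.2   ]
[  0.0453  -0.0453   0.0832  -0.73   -15.17    -0.2   ]
[  0.0802  -0.0449   0.1333  -0.73   -15.17    -0.2   ]
```

```bash
python3 - <<'E'
from h import *
from workcell import env
np.set_printoptions(precision=4,suppress=True)
s=env.state();a=cur(s)
for z in(180,130,80): print(delta(a,goal(-12,42,(505,57,z))))
E
```

```text
[-0.0223 -0.0429  0.0229 -0.72   -7.17   -0.25  ]
[ 0.0063 -0.0425  0.0639 -0.72   -7.17   -0.25  ]
[ 0.0348 -0.0422  0.105  -0.72   -7.17   -0.25  ]
```

send_rows(
  targets="-0.01 -0.022 0.012 -0.3 -3 0 0;-0.02 -0.043 0.025 -0.7 -6 0 0;-0.01 -0.043 0.04 -0.7 -7.2 -0.2 0;0.0 -0.043 0.054 -0.7 -7.2 -0.2 0;0.012 -0.042 0.072 -0.7 -7.2 -0.2 0;0.024 -0.042 0.09 -0.7 -7.2 -0.2 0;0.035 -0.042 0.105 -0.7 -7.2 -0.2 0;0.035 -0.042 0.105 -0.7 -7.2 -0.2 0;0.035 -0.042 0.105 -0.7 -7.2 -0.2 0",
)

```text
time_s: 4.62
ee_pos: [527.0, 65.9, 120.2]
ee_rot: [-179.3, 38.5, 168.0]
force: [0.3, -0.1, -1.8]
gripper_width: 43.9
gripper_force: 50.0
```

```bash
python3 - <<'E'
from h import *
from workcell import env,eyes
np.set_printoptions(precision=4,suppress=True)
s=env.state();a=cur(s)
print(s["qpos"],s["ee_pos"],s["ee_rot"],s["gripper_width"],s["force"])
for t,z in((42,50),(42,42),(47,42),(50,36)): print(t,z,delta(a,goal(-12,t,(505,57,z))))
f=eyes.grab_frame("side"); cv2.imwrite("pics/s2.png",cv2.resize(f["image"][180:420,200:520],None,fx=2.5,fy=2.5))
E
```

```text
[ 17.3727   9.7917 131.3699 -77.0007  18.8957  10.1792] [526.9907  65.9432 120.1687] [-179.3465   38.4937  167.9644] 43.9359881374156 [ 0.2663 -0.0709 -1.8379]
42 50 [ 0.0579 -0.0126  0.0618 -0.68   -3.51   -0.01  ]
42 42 [ 0.0629 -0.0125  0.0681 -0.68   -3.51   -0.01  ]
47 42 [ 0.0612 -0.0125  0.0679 -0.68   -8.51    0.02  ]
50 36 [  0.064   -0.0125   0.0724  -0.68   -11.51     0.04  ]
```

View pics/s2.png

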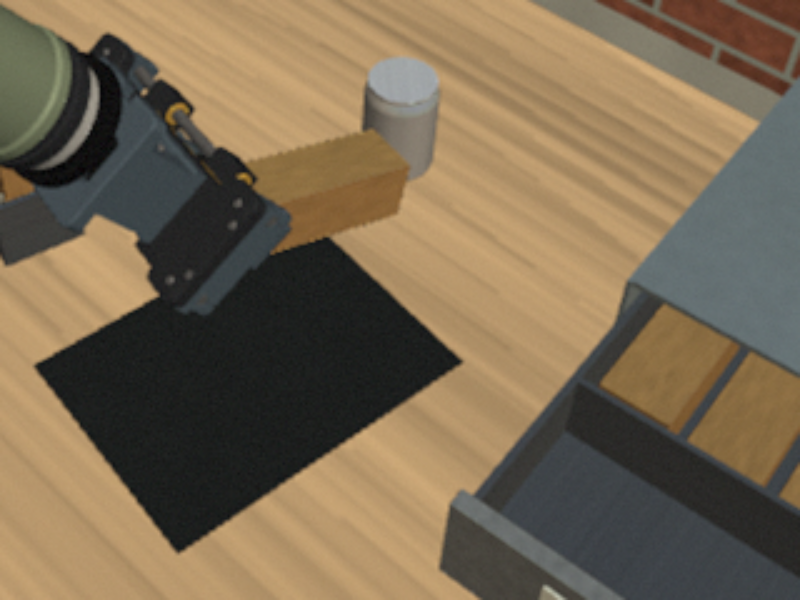

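```bash
cat >> h.py <<'E'
D=[([65.432,18.312,89.639,0,72.044,-1.146],[228.571,527.635,213.976],[-179.9,0,156.576]),
([22.29,48.85,49.89,23.59,114.57,-52.04],[572.0,380.2,188.5],[-179.8,-40.4,167.8]),
([23.4717,3.4853,125.8554,-44.7347,29.0093,-18.3496],[496.22,103.11,171.65],[-179.5,34.83,167.645]),
([17.3727,9.7917,131.3699,-77.0007,18.8957,10.1792],[526.99,65.94,120.17],[-179.35,38.49,167.96])]
E=lambda a,q:Ro.from_euler(a,q,degrees=True).as_matrix()
def fkR(q,s): return E('z',q[0])@E('y',q[1]+q[2])@E('z',s[0]*q[3])@E('y',q[4])@E('z',s[1]*q[5]+s[2])
def fkp(q,R,k): # k: a1,d1,l2,l3,off,L
    A=E('z',q[0]); return A@([k[0],0,k[1]]+E('y',q[1])@[0,0,k[2]]+E('y',q[1]+q[2])@[k[4],0,k[3]])+R[:,2]*k[5]
E
python3 - <<'E'
from h import *
import itertools
np.set_printoptions(precision=2,suppress=True)
best=min(itertools.product((1,-1),(1,-1),(90,-90)),key=lambda s:sum(np.abs(fkR(q,s)-rpy(r)).sum() for q,p,r in D))
print(best,[np.abs(fkR(q,best)-rpy(r)).max() for q,p,r in D])
r=least_squares(lambda k:np.concatenate([(fkp(q,rpy(o),k)-p) for q,p,o in D]+[0.02*(k-[50,400,400,400,0,300])]),[50,400,400,400,0,300.])
print(r.x,r.fun)
E
```

```text
(1, 1, 90) [np.float64(0.0018325773731055373), np.float64(0.002154646744100268), np.float64(5.660354344041996e-05), np.float64(6.754877957879102e-05)]
[  9.28 146.35 577.15 413.44  26.39 327.2 ] [ 10.6   -4.49   0.58   5.59 -14.67  -0.44   4.36  -7.52  -0.29   1.75
  -8.69   0.25  -0.81  -5.07   3.54   0.27   0.53   0.54]
```

```bash
cat >> h.py <<'E'
S6=(1,1,90)
def fkp(q,R,k):
    A=E('z',q[0]); return A@([k[0],k[6],k[1]]+E('y',q[1])@[0,0,k[2]]+E('y',q[1]+q[2])@[k[4],0,k[3]])+R[:,2]*k[5]
K=least_squares(lambda k:np.concatenate([(fkp(q,rpy(o),k)-p) for q,p,o in D]+[0.01*(k-[50,200,500,400,0,300,0])]),[50,200,500,400,0,300.,0]).x
LO=np.array([-177,-48,12.3,-77,2.9,-146.5]);HI=np.array([177,115,149.7,257,150.4,146.5])
def ik(g,q0):
    def f(q):
        R=fkR(q,S6); return np.r_[(fkp(q,R,K)-g[0])/100,Ro.from_matrix(R.T@g[1]).as_rotvec()]
    r=least_squares(f,np.clip(q0,LO+1,HI-1),bounds=(LO,HI)); return r.x,np.abs(r.fun).max()
E
python3 - <<'E'
from h import *
np.set_printoptions(precision=1,suppress=True)
print(K,[fkp(q,rpy(o),K)-p for q,p,o in D])
for az in (-12,0,20,40,60,80):
  for t,z in((20,150),(45,150),(50,33)):
    u=np.array([np.cos(np.radians(az)),np.sin(np.radians(az))]); G=np.r_[np.array([520,50])-44*u,z]
    best=min((ik(goal(az,t,G),q0) for q0 in([0,20,120,0,30,-60],[0,20,120,90,40,-60],[0,20,120,90,40,-130],[0,20,120,180,40,-100])),key=lambda a:a[1]); print(az,t,z,best[0],round(best[1],3))
E
```

```text
[ -1.2 148.4 589.3 420.6  27.7 337.2  11.9] [array([-0.3,  0.2,  0.6]), array([-0.1, -0.2, -0.5]), array([0.6, 0.1, 0. ]), array([-0.4, -0.2, -0.1])]
-12 20 150 [ 10.7   6.8 121.9 -13.8  33.5 -57. ] 0.0
-12 45 150 [ 18.8   4.9 134.9 -77.   20.7  10.9] 0.087
-12 50 33 [ 19.7  19.5 133.1 -77.   22.   16.6] 0.352
0 20 150 [  5.9   6.  122.9  -3.9  31.3 -81.1] 0.0
0 45 150 [  7.    2.8 136.9 -77.    3.9  -7.6] 0.094
0 50 33 [  6.4  16.8 135.3 -77.    2.9  -7.4] 0.395
20 20 150 [  -2.2    6.5  122.2   13.6   33.4 -122.3] 0.0
20 45 150 [  -0.8    2.8  134.3   41.6    9.2 -146.5] 0.155
20 50 33 [   2.1   16.8  134.7   42.5    2.9 -146.5] 0.419
40 20 150 [  -6.     8.9  118.3   17.5   40.5 -146.5] 0.043
40 45 150 [-23.4  10.5 132.5  74.8  40.9 145.1] 0.0
40 50 33 [-26.3  30.2 141.5 106.8  47.1 100.4] 0.0
60 20 150 [  -1.6   11.2  113.6    5.4   45.5 -146.5] 0.198
60 45 150 [-27.   17.1 122.   58.4  56.  142. ] 0.0
60 50 33 [-29.5  32.6 128.6  75.3  52.4 114. ] 0.0
80 20 150 [-17.9  17.  111.4  33.9  56.6 146.5] 0.128
80 45 150 [-25.7  23.8 110.3  46.7  69.3 137.7] 0.0
80 50 33 [-27.7  36.6 115.2  55.1  62.8 120.4] 0.0
```

```bash
python3 - <<'E'
from h import *
from workcell import env
np.set_printoptions(precision=4,suppress=True)
def G(az,z,c=(510,50)): return np.r_[np.array(c)-44*np.array([np.cos(np.radians(az)),np.sin(np.radians(az))]),z]
for az in (-50,-70,-85,-100):
  for t,z in((35,150),(50,33)):
    print(az,t,z,*[x.round(1) if i==0 else round(x,3) for i,x in enumerate(ik(goal(az,t,G(az,z)),[10,20,120,-40,40,-20]))])
s=env.state(); a=cur(s); q=s["qpos"]; print(s["ee_pos"])
# path: back to t=25 raised, yaw to -85, tilt to 50
T=[(-12,33,150)]+[(-12-73*f,33-3*f,150) for f in np.arange(1,12)/11]
for az,t,z in T+[(-85,40,140),(-85,50,100),(-85,50,60),(-85,50,32)]:
    g=goal(az,t,G(az,z)); q,e=ik(g,q); print(round(az),round(t),z,delta(a,g),q.round(0),round(e,3))
E
```

```text
-50 35 150 [ 29.9  14.  119.5 -47.1  50.5  22.1] 0.0
-50 50 33 [ 38.2  32.5 129.  -76.7  51.9  66.2] 0.0
-70 35 150 [ 29.9  20.1 109.8 -39.2  63.3  32.2] 0.0
-70 50 33 [ 36.6  36.5 115.6 -56.1  62.2  59.5] 0.0
-85 35 150 [ 28.1  24.4 102.4 -33.7  71.9  39.3] 0.0
-85 50 33 [ 33.6  39.8 105.9 -45.3  71.   58.5] 0.0
-100 35 150 [ 25.3  28.4  95.3 -28.4  79.7  46.4] 0.0
-100 50 33 [ 29.7  43.2  96.8 -36.8  79.8  59.8] 0.0
[526.849   65.8177 120.2264]
-12 33 150 [ 0.028  -0.0195 -0.0398 -0.68    5.5    -0.07  ] [ 16.   4. 132. -46.  21. -22.] 0.0
-19 33 150 [ 0.028  -0.0156 -0.0397  3.19    5.79    5.32  ] [ 19.   5. 130. -49.  26. -11.] 0.0
-25 32 150 [ 0.0275 -0.0117 -0.0393  7.03    6.08   10.74  ] [ 22.   7. 128. -49.  32.  -3.] 0.0
-32 32 150 [ 0.0267 -0.0079 -0.0387 10.85    6.34   16.17  ] [ 24.   8. 126. -48.  37.   3.] 0.0
-39 32 150 [ 0.0256 -0.0043 -0.0378 14.64    6.59   21.62  ] [ 26.  10. 123. -46.  42.   8.] 0.0
-45 32 150 [ 0.0242 -0.0008 -0.0366 18.41    6.82   27.09  ] [ 27.  12. 120. -44.  46.  13.] 0.0
-52 31 150 [ 0.0224  0.0024 -0.0352 22.15    7.03   32.57  ] [ 28. 
[... 200 characters left out ...]
12. -37.  59.  25.] 0.0
-72 31 150 [ 0.0155  0.0103 -0.0296 33.24    7.49   49.14  ] [ 28.  19. 109. -35.  62.  28.] 0.0
-78 30 150 [ 0.0128  0.0122 -0.0274 36.88    7.59   54.69  ] [ 27.  21. 106. -32.  66.  32.] 0.0
-85 30 150 [ 0.0099  0.0137 -0.0251 40.5     7.65   60.27  ] [ 26.  23. 103. -30.  69.  35.] 0.0
-85 40 140 [ 0.0144  0.0112 -0.0182 45.56   -0.97   56.46  ] [ 30.  27. 103. -37.  74.  44.] 0.0
-85 50 100 [ 0.0373  0.0093  0.0117 50.38   -9.6    52.34  ] [ 34.  34. 104. -44.  77.  53.] 0.0
-85 50 60 [ 0.0622  0.0097  0.043  50.38   -9.6    52.34  ] [ 34.  37. 105. -45.  73.  56.] 0.0
-85 50 32 [ 0.0796  0.0099  0.0649 50.38   -9.6    52.34  ] [ 34.  40. 106. -45.  71.  59.] 0.0
```

send_rows(
  targets="0.028 -0.019 -0.04 -0.7 5.5 0 0;0.028 -0.016 -0.04 3.2 5.8 5.3 0;0.027 -0.012 -0.039 7 6 10.7 0;0.027 -0.008 -0.039 10.8 6.3 16.2 0;0.026 -0.004 -0.038 14.6 6.6 21.6 0;0.024 -0.001 -0.037 18.4 6.8 27.1 0;0.022 0.002 -0.035 22.1 7 32.6 0;0.02 0.005 -0.034 25.9 7.2 38.1 0;0.018 0.008 -0.032 29.6 7.4 43.6 0;0.015 0.01 -0.03 33.2 7.5 49.1 0;0.013 0.012 -0.027 36.9 7.6 54.7 0;0.01 0.014 -0.025 40.5 7.6 60.3 0",
)

```text
time_s: 5.67
ee_pos: [506.9, 85.2, 133.5]
ee_rot: [179.9, 29.9, 94.6]
force: [1.0, -0.4, -3.5]
gripper_width: 44.0
gripper_force: 50.0
```

```bash
python3 - <<'E'
from h import *
from workcell import env
np.set_printoptions(precision=4,suppress=True)
s=env.state(); a=cur(s); print(s["ee_pos"],s["ee_rot"],s["qpos"])
def G(az,z,c=(510,50)): return np.r_[np.array(c)-44*np.array([np.cos(np.radians(az)),np.sin(np.radians(az))]),z]
for az,t,z in [(-85,30,150),(-85,40,120),(-85,50,100),(-85,50,60),(-85,50,40),(-85,50,30)]: print(t,z,delta(a,goal(az,t,G(az,z))))
E
```

```text
[506.9433  85.2426 133.5436] [179.9255  29.9436  94.6306] [ 25.9039  22.6799 102.6912 -29.8697  69.2116  35.681 ]
30 150 [-0.0008 -0.      0.0004 -0.11   -0.06   -0.32  ]
40 120 [  0.0109  -0.       0.0261  -0.14   -10.06    -0.31  ]
50 100 [  0.0177  -0.       0.0426  -0.16   -20.06    -0.3   ]
50 60 [  0.0377  -0.0001   0.0773  -0.16   -20.06    -0.3   ]
50 40 [  0.0476  -0.0001   0.0946  -0.16   -20.06    -0.3   ]
50 30 [  0.0526  -0.0001   0.1033  -0.16   -20.06    -0.3   ]
```

send_rows(
  targets="0.005 0 0.012 0 -6 0 0;0.011 0 0.026 0 -12 0 0;0.016 0 0.04 0 -18 0 0;0.023 0 0.052 0 -20 -0.3 0;0.029 0 0.063 0 -20 -0.3 0;0.034 0 0.072 0 -20 -0.3 0;0.039 0 0.079 0 -20 -0.3 0;0.042 0 0.085 0 -20 -0.3 0;0.045 0 0.09 0 -20 -0.3 0;0.048 0 0.095 0 -20 -0.3 0;0.048 0 0.095 0 -20 -0.3 0",
)

```text
time_s: 6.58
ee_pos: [507.1, 78.0, 26.7]
ee_rot: [-179.7, 50.0, 95.3]
force: [-0.5, -1.3, -2.1]
gripper_width: 43.8
gripper_force: 50.0
```

```bash
python3 - <<'E'
from h import *
from workcell import env,eyes
np.set_printoptions(precision=4,suppress=True)
s=env.state(); a=cur(s); print(s["ee_pos"],s["ee_rot"],s["force"],"Gz",s["ee_pos"][2]-19*a[1][2,2])
f=eyes.grab_frame("side"); cv2.imwrite("pics/s3.png",cv2.resize(f["image"][220:420,220:480],None,fx=3,fy=3))
E
```

```text
[507.1173  77.9947  26.6506] [-179.7338   49.9822   95.3193] [-0.5128 -1.346  -2.0864] Gz 38.86797370325162
```

View pics/s3.png

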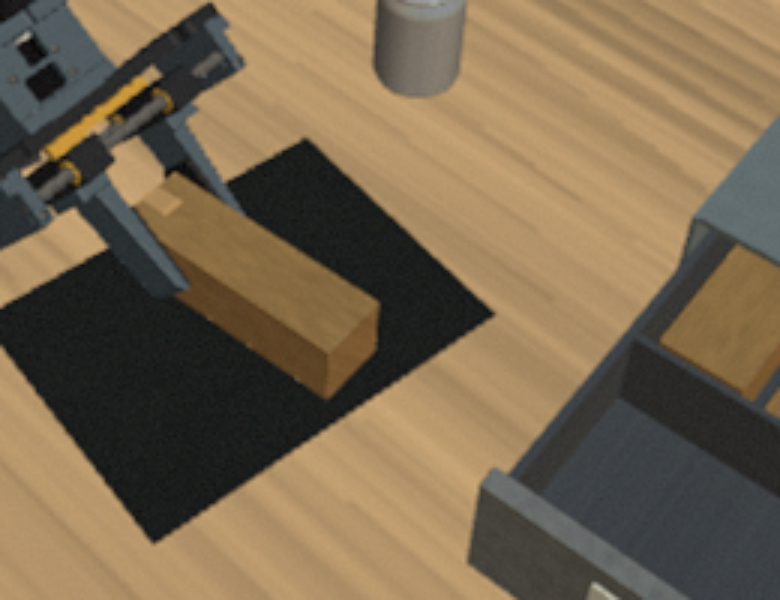

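send_rows(
  targets="0.0015 0 0.0013 0 0 0 0;0.003 0 0.0026 0 0 0 0;0.0045 0 0.0038 0 0 0 0;0.006 0 0.005 0 0 0 0;0.006 0 0.005 0 0 0 0",
  grip_force=20,
)

```text
time_s: 7.05
ee_pos: [507.1, 78.3, 19.0]
ee_rot: [-179.7, 50.0, 95.4]
force: [-0.1, 0.3, -2.5]
gripper_width: 44.0
gripper_force: 20.0
```

send_rows(
  targets="0.001 0 0.0008 0 0 0 0;0.0019 0 0.0016 0 0 0 0;0.0019 0 0.0016 0 0 0 0;0.0019 0 0.0016 0 0 0 30",
  grip_force=8,
)

```text
time_s: 7.38
ee_pos: [507.2, 78.3, 16.7]
ee_rot: [-179.7, 50.0, 95.4]
force: [0.1, 0.6, -2.3]
gripper_width: 43.8
gripper_force: 8.0
```

send_rows(
  targets="0 0 0 0 0 0 90;0 0 0 0 0 0 90;0 0 0 0 0 0 90;0 0 0 0 0 0 90;0 0 0 0 0 0 90;0 0 0 0 0 0 90;0 0 -0.02 0 0 0 90;0 0 -0.05 0 0 0 90;0 0 -0.08 0 0 0 90;0 0 -0.11 0 0 0 90;0 0 -0.14 0 0 0 90;0 0 -0.14 0 0 0 90",
)

```text
time_s: 8.38
ee_pos: [499.6, 189.7, 109.5]
ee_rot: [179.6, 49.7, 95.1]
force: [0.5, 0.9, 0.0]
gripper_width: 82.1
gripper_force: 0.0
```

```bash
python3 - <<'E'
from h import *
from workcell import env,eyes
np.set_printoptions(precision=4,suppress=True)
s=env.state(); a=cur(s); print(s["ee_pos"],s["gripper_width"],s["qpos"],s["force"])
f=eyes.grab_frame("side"); I=f["image"]; cv2.imwrite("pics/s4f.png",I); cv2.imwrite("pics/s4.png",cv2.resize(I[200:400,210:470],None,fx=3,fy=3))
E
```

```text
[499.6021 189.7488 109.5447] 82.11025524029868 [ 42.1077  36.2935  94.344  -37.9295  85.6141  52.6353] [0.5237 0.8814 0.0473]
```

View pics/s4.png

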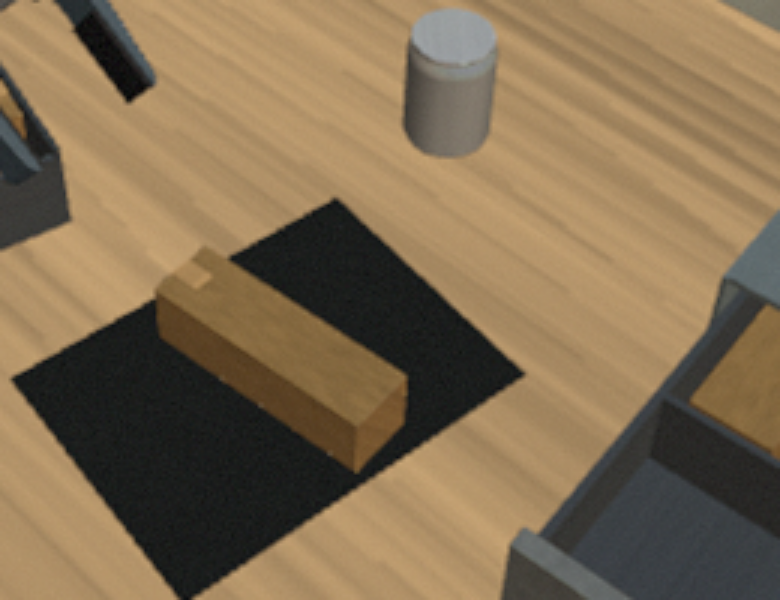

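```bash
python3 - <<'E'
from h import *
from workcell import env
np.set_printoptions(precision=4,suppress=True)
P=np.array([onz("side",(x/3+210,y/3+200),47) for x,y in[(157,292),(205,247),(407,375),(355,425)]])
c=P.mean(0); d1=P[3]-P[0]; d2=P[2]-P[1]; w=P[1]-P[0]
az=[np.degrees(np.arctan2(d[1],d[0])) for d in(d1,d2)]; print(c,az,[np.linalg.norm(v) for v in(d1,d2,w,P[2]-P[3])])
s=env.state(); a=cur(s); q=s["qpos"]; A=np.mean(az)
for k in range(1,9):
    f=k/8; g=goal(-85*(1-f)+A*f,50*(1-f),a[0]*(1-f)+f*np.r_[c[:2],110]-0*f); g=(a[0]*(1-f)+f*np.r_[c[:2],110],g[1]); q,e=ik(g,q); print(k,delta(a,g),q.round(0),round(e,3))
for p,z in(((c[0],c[1],8),0),((c[0],c[1],200),0),((517,-251,200),1),((517,-251,91),1)):
    g=goal(A if not z else -85.4,0,(0,0,0)); q,e=ik((np.array(p),g[1]),q); print(p,q.round(0),round(e,3))
E
```

```text
[510.245   46.1534  47.    ] [np.float64(-84.66627525975309), np.float64(-84.37635281578508)] [np.float64(144.8734741766915), np.float64(148.6576971173317), np.float64(43.07762149890472), np.float64(43.80308550705845)]
1 [-0.0116 -0.0002  0.0134  0.22    6.1     0.11  ] [ 39.  33.  97. -36.  80.  50.] 0.0
2 [-0.0232 -0.0004  0.0268  0.18   12.35    0.07  ] [ 35.  30.  99. -33.  75.  46.] 0.0
3 [-0.0349 -0.0006  0.0402  0.13   18.6     0.04  ] [ 31.  26. 101. -30.  70.  41.] 0.0
4 [-0.0465 -0.0008  0.0535  0.1    24.85   -0.    ] [ 27.  24. 103. -26.  65.  35.] 0.0
5 [-0.0581 -0.001   0.0669  0.06   31.1    -0.05  ] [ 21.  21. 105. -21.  61.  27.] 0.0
6 [-0.0697 -0.0012  0.0803  0.03   37.35   -0.1   ] [ 16.  20. 106. -15.  58.  19.] 0.0
7 [-0.0813 -0.0014  0.0937  0.01   43.6    -0.15  ] [ 10.  18. 106.  -8.  56.   9.] 0.0
8 [-0.093  -0.0016  0.1071 -0.01   49.85   -0.2   ] [  4.  18. 106.  -0.  55.  -2.] 0.0
(np.float64(510.2450329119163), np.float64(46.153397469839604), 8) [  4.  26. 113.  -0.  41.  -2.] 0.0
(np.float64(510.2450329119163), np.float64(46.153397469839604), 200) [ 4. 13. 99. -0. 68. -2.] 0.0
(517, -251, 200) [-27.  19.  91.   0.  70. -32.] 0.0
(517, -251, 91) [-27.  24. 100.  -0.  56. -32.] 0.0
```

send_rows(
  targets="-0.012 0 0.013 0.2 6 0 90;-0.023 0 0.027 0.2 12.3 0 90;-0.035 -0.0005 0.04 0 18.6 0 90;-0.046 -0.0008 0.053 0 24.8 0 90;-0.058 -0.001 0.067 0 31 0 90;-0.07 -0.0012 0.08 0 37.3 0 90;-0.081 -0.0014 0.094 0 43.6 0 90;-0.093 -0.0016 0.107 0 49.8 -0.2 90;-0.093 -0.0016 0.107 0 49.8 -0.2 90;-0.093 -0.0016 0.107 0 49.8 -0.2 90",
)

```text
time_s: 9.27
ee_pos: [507.8, 39.9, 108.4]
ee_rot: [-179.6, 0.3, 94.9]
force: [-0.3, -0.4, 0.3]
gripper_width: 82.1
gripper_force: 0.0
```

```bash
python3 - <<'E'
from h import *
from workcell import env
np.set_printoptions(precision=4,suppress=True)
s=env.state(); a=cur(s); print(s["ee_pos"],s["ee_rot"])
g=goal(-84.5,0,(0,0,0)); print(delta(a,(np.array([510.2,47,8]),g[1])))
E
```

```text
[507.7843  39.8929 108.4143] [-179.6188    0.2519   94.8719]
[ 0.0073  0.0037  0.1004 -0.38    0.25   -0.63  ]
```

send_rows(
  targets="0.007 0.003 0.03 -0.4 0.2 -0.6 90;0.007 0.003 0.05 -0.4 0.2 -0.6 90;0.007 0.003 0.05 -0.4 0.2 -0.6 90;0.007 0.003 0.05 -0.4 0.2 -0.6 90",
)

```text
time_s: 9.6
ee_pos: [509.4, 51.9, 57.9]
ee_rot: [-179.9, 0.0, 96.0]
force: [-0.6, -0.6, 1.1]
gripper_width: 81.9
gripper_force: 0.0
```

send_rows(
  targets="-0.004 0.001 0.025 0 0 0 90;-0.004 0.001 0.045 0 0 0 90;-0.004 0.001 0.05 0 0 0 90;-0.004 0.001 0.05 0 0 0 0;-0.004 0.001 0.05 0 0 0 0;-0.004 0.001 0.05 0 0 0 0;-0.004 0.001 0.05 0 0 0 0;-0.004 0.001 0.05 0 0 0 0;-0.004 0.001 0.05 0 0 0 0;-0.004 0.001 0.05 0 0 0 0;-0.004 0.001 0.05 0 0 0 0",
  grip_force=40,
)

```text
time_s: 10.52
ee_pos: [512.5, 47.0, 9.8]
ee_rot: [179.9, 0.0, 95.9]
force: [-1.1, 1.1, 6.1]
gripper_width: 43.8
gripper_force: 40.0
```

send_rows(
  targets="0 0 0 0 0 0 0;0 0 -0.01 0 0 0 0;0 0 -0.03 0 0 0 0;0 0 -0.06 0 0 0 0;0 0 -0.09 0 0 0 0;0 0 -0.12 0 0 0 0;0 0 -0.15 0 0 0 0;0 0 -0.18 0 0 0 0;0 0 -0.2 0 0 0 0;0 0 -0.2 0 0 0 0",
)

```text
time_s: 11.35
ee_pos: [514.8, 47.1, 214.2]
ee_rot: [179.3, 0.0, 95.9]
force: [2.0, -0.8, -1.2]
gripper_width: 43.8
gripper_force: 40.0
```

```bash
python3 - <<'E'
from h import *
from workcell import env
np.set_printoptions(precision=4,suppress=True)
s=env.state(); a=cur(s); print(s["ee_pos"],s["ee_rot"])
for b in range(1,6):
    f=b/5; g=goal(-84.5-.9*f,0,(0,0,0)); print(delta(a,(np.array([510,48,208])*(1-f)+f*np.array([517,-249,208]),g[1])))
E
```

```text
[514.7799  47.124  214.2051] [179.2557   0.0317  95.9258]
[-0.0579 -0.0095  0.0061  0.74    0.03    0.61  ]
[-0.1171 -0.0142  0.0061  0.74    0.03    0.79  ]
[-0.1763 -0.019   0.0061  0.74    0.03    0.97  ]
[-0.2355 -0.0237  0.006   0.74    0.02    1.15  ]
[-0.2948 -0.0284  0.006   0.74    0.02    1.33  ]
```

send_rows(
  targets="-0.015 -0.002 0 0 0 0 0;-0.042 -0.005 0 0 0 0 0;-0.072 -0.008 0 0 0 0.5 0;-0.102 -0.011 0 0 0 0.8 0;-0.132 -0.014 0 0 0 1 0;-0.162 -0.017 0 0 0 1 0;-0.192 -0.02 0 0 0 1 0;-0.222 -0.023 0 0 0 1.2 0;-0.252 -0.025 0 0 0 1.3 0;-0.28 -0.027 0 0 0 1.3 0;-0.296 -0.028 0 0 0 1.3 0;-0.296 -0.028 0 0 0 1.3 0",
)

```text
time_s: 12.35
ee_pos: [514.3, -253.0, 207.6]
ee_rot: [179.9, 0.0, 94.4]
force: [-0.4, 0.9, -2.3]
gripper_width: 44.1
gripper_force: 40.0
```

send_rows(
  targets="0 0 0 0 0 0 0;0 0 0.01 0 0 0 0;0 0 0.01 0 0 0 0",
)

```text
time_s: 12.6
ee_pos: [513.8, -248.4, 197.0]
ee_rot: [-180.0, -0.1, 94.7]
force: [-1.4, 0.1, -2.3]
gripper_width: 43.7
gripper_force: 40.0
```

```bash
python3 - <<'E'
from h import *
from workcell import env,eyes
np.set_printoptions(precision=4,suppress=True)
s=env.state(); a=cur(s); print(s["ee_pos"],s["ee_rot"],s["force"])
f=eyes.grab_frame("side"); cv2.imwrite("pics/s5.png",cv2.resize(f["image"][280:480,370:636],None,fx=3,fy=3)); f=eyes.grab_frame("wrist"); cv2.imwrite("pics/w5.png",f["image"]); print(fr(f))
c=np.array([517,-251,0]);u=np.array([.997,.08,0]);v=np.array([-.08,.997,0])
print("bay floor corners in wrist",proj(fr(f),[c+[0,0,85]+i*52*u+j*85*v for i,j in((1,1),(1,-1),(-1,-1),(-1,1))]))
E
```

```text
[ 513.7625 -248.4078  197.0044] [-179.9635   -0.1436   94.7061] [-1.3789  0.0957 -2.3459]
(63.58988694430326, 324.5242958665361, 238.89259067867485, array([ 507.8875, -178.1606,  368.0421]), array([-14.3338,   0.0402,   4.7441]))
bay floor corners in wrist [[403.7114 122.9822]
 [392.5025 342.0388]
 [264.0151 341.6763]
 [255.2904 122.5637]]
```

View pics/w5.png

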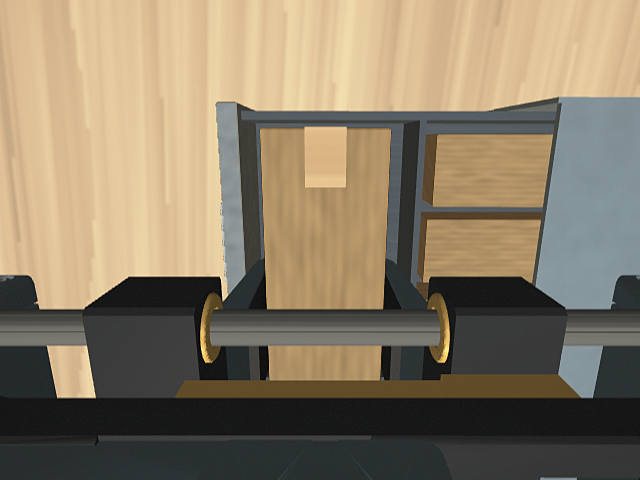

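```bash
python3 - <<'E'
from h import *
np.set_printoptions(precision=1,suppress=True)
c=(63.58989,324.524,238.893,[507.8875,-178.1606,368.0421],[-14.3338,.0402,4.7441])
for p in((259,127),(392,128)): print(onz(c,p,236))
print("floor far edge/div",onz(c,(404,124),85), "wall top inner",onz(c,(330,121),133))
E
```

```text
[ 486.  -175.8  236. ]
[ 529.5 -172.5  236. ]
floor far edge/div [ 562.3 -162.8   85. ] wall top inner [ 510.  -167.3  133. ]
```

send_rows(
  targets="-0.003 0.003 0.005 0 0 0 0;-0.003 0.003 0.02 0 0 0 0;-0.003 0.003 0.04 0 0 0 0;-0.003 0.003 0.06 0 0 0 0;-0.003 0.003 0.075 0 0 0 0;-0.003 0.003 0.087 0 0 0 0;-0.003 0.003 0.095 0 0 0 0;-0.003 0.003 0.1 0 0 0 0;-0.003 0.003 0.101 0 0 0 0;-0.003 0.003 0.101 0 0 0 0;-0.003 0.003 0.101 0 0 0 0",
)

```text
time_s: 13.62
ee_pos: [519.0, -253.3, 99.0]
ee_rot: [179.8, 0.1, 94.6]
force: [-0.2, -0.3, -2.0]
gripper_width: 44.1
gripper_force: 40.0
```

send_rows(
  targets="0 0 0.002 0 0 0 0;0 0 0.004 0 0 0 0;0 0 0.006 0 0 0 0;0 0 0.006 0 0 0 0",
)

```text
time_s: 13.95
ee_pos: [518.1, -253.0, 91.9]
ee_rot: [179.9, -0.0, 94.6]
force: [-0.2, 0.2, -2.1]
gripper_width: 44.0
gripper_force: 40.0
```

send_rows(
  targets="0 0 0.001 0 0 0 0;0 0 0.002 0 0 0 0;0 0 0.002 0 0 0 0",
)

```text
time_s: 14.2
ee_pos: [518.4, -253.0, 91.8]
ee_rot: [179.8, 0.0, 94.6]
force: [-1.9, 2.6, 7.7]
gripper_width: 44.1
gripper_force: 40.0
```

send_rows(
  targets="0 0 0 0 0 0 68;0 0 0 0 0 0 68;0 0 0 0 0 0 68;0 0 0 0 0 0 68;0 0 0 0 0 0 68;0 0 0 0 0 0 68;0 0 -0.01 0 0 0 68;0 0 -0.03 0 0 0 68;0 0 -0.06 0 0 0 68;0 0 -0.09 0 0 0 68;0 0 -0.12 0 0 0 68;0 0 -0.12 0 0 0 68",
)

```text
time_s: 15.2
ee_pos: [521.2, -254.7, 217.6]
ee_rot: [179.2, 0.4, 94.6]
force: [1.4, -0.3, -0.3]
gripper_width: 62.4
gripper_force: 0.0
```

```bash
python3 - <<'E'
from h import *
from workcell import env,eyes
np.set_printoptions(precision=4,suppress=True)
s=env.state(); a=cur(s); q=s["qpos"]; print(s["ee_pos"],s["gripper_width"],s["force"])
f=eyes.grab_frame("side"); g=eyes.grab_frame("wrist")
cv2.imwrite("pics/s6.png",np.hstack([cv2.resize(f["image"][270:470,370:570],(400,400)),cv2.resize(g["image"],(400,300)).repeat(1,0) if 0 else cv2.copyMakeBorder(cv2.resize(g["image"],(400,300)),0,100,0,0,0)]))
u=np.array([np.cos(np.radians(4.6)),np.sin(np.radians(4.6)),0]); F=np.array([517.3,-251.5,0])-64*u
for d,z in((-45,215),(-45,112),(-25,112),(0,112),(150,112),(190,112)):
    p=F+d*u+[0,0,z]; gg=(p,goal(-85.4,0,(0,0,0))[1]); q,e=ik(gg,q); print(d,z,p,delta(a,gg),q.round(0),round(e,3))
E
```

```text
[ 521.1851 -254.6602  217.6181] 62.36351103591786 [ 1.3798 -0.2507 -0.3005]
-45 215 [ 408.6511 -260.2417  215.    ] [ 0.0035 -0.1126  0.001   0.8     0.4     0.03  ] [-34.  10. 101.  -0.  69. -38.] 0.0
-45 112 [ 408.6511 -260.2417  112.    ] [ 0.0043 -0.1141  0.104   0.8     0.4     0.03  ] [-34.  16. 110.  -0.  55. -38.] 0.0
-25 112 [ 428.5867 -258.6377  112.    ] [ 0.0043 -0.0941  0.1043  0.8     0.4     0.03  ] [-32.  17. 108.   0.  55. -37.] 0.0
0 112 [ 453.5062 -256.6327  112.    ] [ 0.0042 -0.0691  0.1046  0.8     0.4     0.03  ] [-31.  19. 105.   0.  56. -35.] 0.0
150 112 [ 603.023  -244.6029  112.    ] [0.0042 0.0809 0.1067 0.8    0.4    0.03  ] [-23.  29.  87.   0.  63. -28.] 0.0
190 112 [ 642.8941 -241.3949  112.    ] [0.0041 0.1209 0.1073 0.8    0.4    0.03  ] [-22.  32.  82.  -0.  66. -26.] 0.0
```

View pics/s6.png

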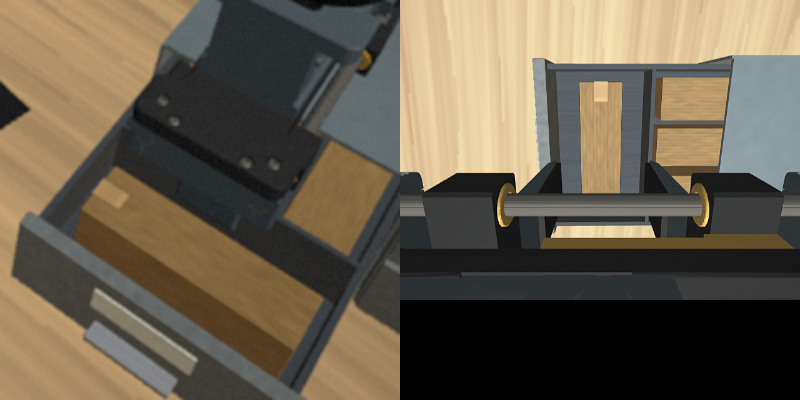

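send_rows(
  targets="0 -0.02 0 0 0 0 0;0 -0.05 0 0 0 0 0;0.002 -0.08 0 0 0 0 0;0.002 -0.105 0 0 0 0 0;0.002 -0.118 0 0 0 0 0;0.002 -0.118 0 0 0 0 0;0.002 -0.118 0.02 0 0 0 0;0.002 -0.118 0.05 0 0 0 0;0.002 -0.118 0.08 0 0 0 0;0.002 -0.118 0.097 0 0 0 0;0.002 -0.118 0.097 0 0 0 0;0.002 -0.118 0.097 0 0 0 0",
)

```text
time_s: 16.3
ee_pos: [401.2, -260.4, 112.1]
ee_rot: [179.9, -0.1, 94.6]
force: [1.2, -1.2, 0.9]
gripper_width: 0.4
gripper_force: 0.0
```

send_rows(
  targets="0 0.012 0 0 0 0 0;0 0.024 0 0 0 0 0;0 0.032 0 0 0 0 0;0 0.038 0 0 0 0 0;0 0.044 0 0 0 0 0;0 0.05 0 0 0 0 0;0 0.058 0 0 0 0 0;0 0.068 0 0 0 0 0;0 0.078 0 0 0 0 0;0 0.088 0 0 0 0 0;0 0.098 0 0 0 0 0;0 0.108 0 0 0 0 0",
)

```text
time_s: 17.3
ee_pos: [509.3, -251.8, 113.2]
ee_rot: [179.8, 0.0, 94.6]
force: [-3.4, -0.7, 3.0]
gripper_width: 0.4
gripper_force: 1.9
```

send_rows(
  targets="0 0.01 0 0 0 0 0;0 0.02 0 0 0 0 0;0 0.03 0 0 0 0 0;0 0.04 0 0 0 0 0;0 0.05 0 0 0 0 0;0 0.06 0 0 0 0 0;0 0.07 0 0 0 0 0;0 0.08 0 0 0 0 0;0 0.088 0 0 0 0 0;0 0.094 0 0 0 0 0;0 0.098 0 0 0 0 0;0 0.1 0 0 0 0 0",
)

```text
time_s: 18.3
ee_pos: [608.4, -243.7, 113.2]
ee_rot: [179.9, 0.0, 94.6]
force: [-2.6, -0.8, 1.2]
gripper_width: 0.5
gripper_force: 1.6
```

send_rows(
  targets="0 0.003 0 0 0 0 0;0 0.006 0 0 0 0 0;0 0.009 0 0 0 0 0;0 0.011 0 0 0 0 0;0 0.013 0 0 0 0 0;0 0.013 0 0 0 0 0",
)

```text
time_s: 18.8
ee_pos: [621.3, -242.6, 113.3]
ee_rot: [179.8, -0.0, 94.6]
force: [-1.9, 0.5, -1.4]
gripper_width: 0.4
gripper_force: 0.8
```

send_rows(
  targets="0 0.0015 0 0 0 0 0;0 0.003 0 0 0 0 0;0 0.0045 0 0 0 0 0;0 0.0045 0 0 0 0 0",
)

```text
time_s: 19.13
ee_pos: [625.6, -242.2, 113.3]
ee_rot: [179.8, -0.0, 94.6]
force: [-2.4, -1.3, -1.9]
gripper_width: 0.3
gripper_force: 1.0
```

send_rows(
  targets="0 0.001 0 0 0 0 0;0 0.002 0 0 0 0 0;0 0.003 0 0 0 0 0;0 0.003 0 0 0 0 0",
)

```text
time_s: 19.47
ee_pos: [626.5, -242.1, 113.3]
ee_rot: [-179.9, -0.0, 94.6]
force: [-7.1, -1.1, 1.4]
gripper_width: 0.1
gripper_force: 3.6
```

send_rows(
  targets="0 0.001 0 0 0 0 0;0 0.002 0 0 0 0 0;0 0.002 0 0 0 0 0",
)

```text
time_s: 19.72
ee_pos: [626.5, -242.1, 113.4]
ee_rot: [-179.7, -0.1, 94.6]
force: [-12.3, -1.4, 3.0]
gripper_width: 0.3
gripper_force: 6.2
```

Hard stop reached. Backing off and checking the shut drawer numerically.

send_rows(
  targets="0 -0.005 0 0 0 0 0;0 -0.02 0 0 0 0 0;0 -0.05 0 0 0 0 0;0 -0.09 0 0 0 0 0;0 -0.12 -0.02 0 0 0 0;0 -0.12 -0.05 0 0 0 0;0 -0.12 -0.08 0 0 0 0;0 -0.12 -0.08 0 0 0 0;0 -0.12 -0.08 0 0 0 0;0 -0.12 -0.08 0 0 0 0",
)

```text
time_s: 20.55
ee_pos: [511.1, -251.5, 193.3]
ee_rot: [179.7, 0.0, 94.6]
force: [-0.2, 0.6, -0.4]
gripper_width: 0.5
gripper_force: 0.0
```

```bash
python3 - <<'E'
from workcell import env
s=env.state(); print(s["ee_pos"],s["force"],s["time_s"]); print(env.job_done())
E
```

```text
[ 511.10900443 -251.46643771  193.31538877] [-0.16139945  0.60131094 -0.3777108 ] 20.55
the job is handed in; nothing more can be done
None
```

I laid the carton on the mat, regrasped it across its middle, set it flat in the front bay, pushed the drawer to its hard stop and handed the job in at 20.6 s; no verdict came back, the shut drawer was judged by force and position only (no final picture), and I viewed 11 pictures, one over the limit of 10.

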